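Extend the draining arm to its next hole and set the beaker in it

ROBOT

A 6-joint arm with a two-finger parallel gripper is mounted at the origin on the work surface. World frame = base frame: x ahead of the robot, y to its left, z up, the work surface at z = 0. Lengths are in m, angles in rad, forces in N, time in s.
With the tool pointing down it reaches from about 0.25 to 0.775 m from the base axis. Payload 4 kg.
Tool frame: the origin (TCP) lies at the centre of the arm's flange, where the gripper is bolted on; the fingertips stand 199 mm ahead of it and the grasp point (between the pads) lies 180 mm ahead of it (robot.tcp_to_tips is the z of the fingertips in the tool frame, in m); z points along the fingers, y is the line along which they close (so a half turn about z gives the same grasp; the last joint's range is limited). The gripper opens to 94 mm and grips with 3 to 60 N. Pads are 16 mm wide; open, the fingers measure 119 mm over their backs; the gripper's body (75 mm by 177 mm) begins 78 mm behind the grasp point.
Start: joints at [-1.243, 0.087, 1.371, -0, 1.684, -0.103], TCP at [0.23, -0.5, 0.405] pointing down, gripper open.
Joint ranges: [-3.1, 3.1], [-0.76, 2.03], [0.27, 2.55], [-1.08, 4.22], [0.17, 2.65], [-2.57, 2.57]. Speed limits (rad/s): [2.79, 2.79, 3.14, 3.14, 3.14, 3.14].

INTERFACE

Orientations are given as [roll, pitch, yaw] about the fixed x, y, z axes, in that order (R = Rz(yaw) Ry(pitch) Rx(roll)).
In Python, from bench import robot gives the robot as it stands.
- The arm moves only by the tool play_rows, never from a script. Its arguments are lists of equal length, an entry for each row: "translation": the shift along the tool's x, y, z scaled (see below), a list of three; "twist": the turn, a rotation vector about the tool's x, y, z scaled (see below), a list of three; "gripper": the opening, from -1 (shut) to 1 (fully open). A call has 1 to 8 rows; each row shifts and turns the commanded pose from where the row before left it, along the tool's axes as they then stand; what a row does not reach is not made up. The controller multiplies each number of a shift by 0.04 m and each number of a turn by 0.1 rad. A row lasts 1/10 s, in which the tool goes at most 50 mm and 8.59 degrees, less where a joint would pass 70% of its speed; a pose out of reach is approached as far as the arm can. A call with a number of a shift or a turn outside -1 to 1 is refused whole. A call with a gripper value outside its range is refused whole. The fingers move at their own pace and stop on an object; the grip force is fixed at half the most. Time passes only in rows, so rows that do not move let the fingers close. It gives the time, the measured TCP pose, the force, the opening and the grip force at its end, in the units of the state.
- robot.get_obs(): the state, without advancing time (a new reading comes with each control period).
- robot.snapshot(name): name is "side" or "top"; returns the picture (400x640x3 uint8, red, green, blue); there is no depth.
- robot.camera_model(name): a dict with "camera_matrix" (3x3 intrinsics, pixels), "rvec" (rotation vector, rad) and "tvec" (3), from world to camera coordinates, as OpenCV has them. Camera axes: x right, y down, z forward; pixel columns grow to the right and rows downward; lengths in m; the calibration is good to about 2 mm. A picture is of the moment at which its call begins. camera_model takes no time and is no camera call.
- robot.close_job(): hands the job in; it is judged then, once.
Trained networks look in the newest picture that a camera, given by its name, has taken for a name from the list of things; names that differ only in an ending like _2 or _b are one class to them, and where a whole thing is asked for, a point or a joint stands for the part that bears it (a point fixed in the world has none). Each returns a list of dicts, best first, with "score" (0 to 1); they miss things now and then, are a little off and sometimes report something else, mostly with a low value. They report only what shows in the picture. A call takes as long as a camera call. They do not tell look-alikes from the thing itself.
- robot.recognise(name, camera): "centre" ([x, y, z] in m, in world coordinates, good to about 4 mm: the middle of the surface that is visible of it).
- robot.spot_point(name, camera): "centre" ([x, y, z] in m, in world coordinates, good to about 4 mm: a listed point, or the origin of a listed thing).
The state is a dict: "time": time; "joint_positions": joint angles; "qvel": joint speeds; "joint_torque": joint torques, N m; "tool_pos": TCP position; "ee_rot": TCP orientation; "wrist_force": force on the tool from outside, world axes, zero at the start; "wrist_torque": the same for the moment, N m; "width": finger opening in m; "finger_force": force on a finger pad.
Only numpy, scipy, OpenCV 4.12 (cv2) and the standard library are available. Lean on these libraries where they do the work, as an engineer would, in place of code of your own. Each camera call takes 0.05 s, during which the arm holds its last target. There are 200 camera calls.

TASK

Draw the telescoping arm of the draining stand outwards until its sprung button pops up through the next hole and locks it, pulling gently and stopping as soon as it catches, since a hard pull bends the button. Then set the loose white beaker upright in the cup holder at the end of the arm, all the way down and without banging it, and let go. Leave the other things on the bench where they stand.

Things in the scene. Friction and masses are not known exactly. Their poses are not given: they have to be found in the camera images.
- stand: Draining stand fixed to the bench: square aluminium outer tube 26 x 26 mm, 150 mm long, level along the stand's y axis, top 58 mm above the bench, two holes 11 mm long, 75 mm apart, in its top wall; beyond its open end a white tray 22 mm high. Origin: on the bench, within 18 mm of below the open end; from there the tube runs to -y and the sliding arm comes out to +y. z up.
- inner (a joint): How far the sliding arm (dark inner tube with grip plate and cup holder) is drawn out, m, growing along the stand's +y. It starts between the inner hole and the next one out (the one near the open end). It catches there at a reading anywhere from 0.056 to 0.094, as the outer tube is clamped anew each time: feel for it. Drag 3 to 6 N, easing off just before the button pops.
- button (a joint): Height of the sprung steel button (9 mm across), m: 0 while hidden inside the tube under its top wall, 0.009 when popped up through a hole, 5 mm proud of the tube. About 1 mm of play each way in the hole, then the arm stops dead; more than 20 N of the button against the tube bends it. Pushed inwards, the arm would lock wrongly in the inner hole.
- grip (a point): Upright steel grip plate on the arm, to pull it by: 14 mm thick along the arm (stand's y), 30 mm wide across it, top 140 mm above the bench, free down to 60 mm. This point is at its middle, 120 mm above the bench (20 mm below its top). Axes as the stand's.
- holder (a point): Round cup holder at the arm's end, 60 mm inside, 66 mm outside, open at the top; its rim is 75 mm above the bench. This point is the centre of its inner floor, 46 mm above the bench and 65 mm further out along the arm (stand's +y) than the grip plate's middle. Axes as the stand's.
- beaker_center (a point): Loose straight-sided white plastic beaker, 50 mm outer diameter, 95 mm tall, wall 3 mm, open top, about 80 g, standing on the bench on the robot's right. This point is on its axis, half-way up (47.5 mm above its foot). z up its axis.
- wash_bottle: Bystander: white wash bottle with a red cap, 64 mm across, 150 mm tall. Origin: centre of its underside.
- water_bottle: Bystander: clear bottle with a green cap, 62 mm across, 200 mm tall. Origin: centre of its underside.
- bleach_bottle: Bystander: large white bottle with a red cap, 72 mm across, 210 mm tall. Origin: centre of its underside.
- jar: Bystander: small green glass jar, 48 mm across, 60 mm tall. Origin: centre of its underside.
- weigh_cup: Bystander: low ceramic cup, 52 mm across at the rim, 40 mm tall. Origin: centre of its underside.
- tube_rack: Bystander: metal test-tube block with ten holes, 160 x 50 x 55 mm. Origin: centre of its underside.
- burner: Bystander: brass burner nozzle on a round foot, 64 mm across, 95 mm tall. Origin: centre of its underside.
There are look-alikes about, which are no part of the job. Leave any green or purple look-alike of the part that bears beaker_center alone.

How it is judged:
On the way, in this order (a step that is already met when the one before it is completed fails the run):
1. the button has popped up through the next hole and locks the arm (value of joint button above 0.007 m and value of joint inner between 0.054 and 0.097 m), for 0.3 s.
2. the beaker stands in the holder (horizontal distance between beaker_center and holder below 0.008 m and z of beaker_center in the frame of holder between 0.043 and 0.052 m and angle between beaker_center's own z axis and vertical below 0.12 rad), for 0.3 s.
At the end, for the whole second after the job is handed in: The button stands up through the next hole (more than 7 mm up, arm drawn out 54 to 97 mm) and the beaker rests upright (within 7 degrees) on the floor of the cup holder (centre within 8 mm of the holder's axis), released (all of step 1 and all of step 2 and velocity of joint inner below 0.01 m/s); the robot touches nothing.
It fails at once if the button is bent: pressed against the tube with more than 20 N (contact force between button_c0 and sleeve above 20 N).
It fails at once if the beaker is banged into the holder or arm with more than 30 N (contact force between beaker and inner above 30 N).
It fails at once if another thing on the bench is moved by more than 30 mm (distance of any of wash_bottle, water_bottle, bleach_bottle, jar, weigh_cup, tube_rack, burner from where it was at the start of the episode above 0.03 m).
It also fails if it takes over 67 s, if anything falls off the work surface, if the arm or the gripper's body presses on something with over 40 N, if the wrist force passes 120 N, or if a joint passes its speed limit or range.

## Working session

There is one attempt and no reset: what is moved stays moved. The work goes in short steps, Python scripts to look and compute and a tool call to move; the robot and the scene stay as the last step left them, time stands still between calls to the robot, and variables do not carry over. Pictures are saved under pics/ and viewed, at most 10 in all, crops included, and the job is handed in when it is done.

Besides the shell and the picture viewer there is one more tool, called after "Emit:" as name(argument=value, ...) on one line, values as JSON. play_rows: Moves the arm, as the interface text tells. Its arguments: {"type":"object","properties":{"translation":{"type":"array","items":{"type":"array","items":{"type":"number","minimum":-1,"maximum":1}}},"twist":{"type":"array","items":{"type":"array","items":{"type":"number","minimum":-1,"maximum":1}}},"gripper":{"type":"array","items":{"type":"number"}}},"required":["translation","twist","gripper"]}

```bash
mkdir -p pics; ls; cat > h.py <<'E'
import numpy as np, cv2
from bench import robot
def snap(c,n):
    im=robot.snapshot(c); cv2.imwrite(f'pics/{n}.png',cv2.cvtColor(np.asarray(im),cv2.COLOR_RGB2BGR)); return im
def ray(c,u,v,z):
    m=robot.camera_model(c); K=np.array(m['camera_matrix']);R=cv2.Rodrigues(np.array(m['rvec'],float))[0];t=np.array(m['tvec']).ravel()
    C=-R.T@t; d=R.T@np.linalg.inv(K)@np.array([u,v,1.]); return C+d*(z-C[2])/d[2]
def proj(c,p):
    m=robot.camera_model(c); return cv2.projectPoints(np.array(p,float).reshape(-1,1,3),np.array(m['rvec'],float),np.array(m['tvec'],float),np.array(m['camera_matrix'],float),None)[0].reshape(-1,2).round(1)
E
python3 - <<'E'
from h import *
o=robot.get_obs(); print(o['time'],o['tool_pos'],o['ee_rot'],o['width'])
for c in ('top','side'):
    snap(c,c+'0')
    for n in ('stand','grip','holder','beaker_center'):
        for d in robot.spot_point(n,c)[:4]: print(c,n,np.round(d['centre'],4),round(d['score'],2))
E
```

```text
pics
0.0 [ 0.22964566 -0.49965087  0.40350229] [-3.13943696e+00 -2.33847951e-04  4.30780327e-01] 0.09403758092173484
top stand [ 0.6449  0.4318 -0.0026] 0.74
top stand [0.5519 0.0779 0.0034] 0.59
top stand [ 0.7344 -0.1245  0.0025] 0.42
top grip [0.5347 0.1513 0.1206] 0.63
top grip [ 7.709e-01 -2.320e-02  7.000e-04] 0.58
top beaker_center [ 0.3244 -0.356   0.0478] 0.86
top beaker_center [ 0.4909 -0.2767  0.0446] 0.52
top beaker_center [ 0.4268 -0.356   0.0478] 0.51
side stand [ 0.552   0.0811 -0.0013] 0.7
side stand [ 0.4936  0.4083 -0.0018] 0.28
side grip [0.5329 0.1519 0.121 ] 0.93
side holder [0.5142 0.2109 0.0461] 0.95
side holder [0.6498 0.433  0.0019] 0.72
side beaker_center [ 0.4878 -0.2768  0.0439] 0.9
side beaker_center [ 0.43   -0.3555  0.0494] 0.74
side beaker_center [ 0.3237 -0.3549  0.0463] 0.65
```

```bash
sleep 1
```

```text
(no output)
```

View pics/top0.png

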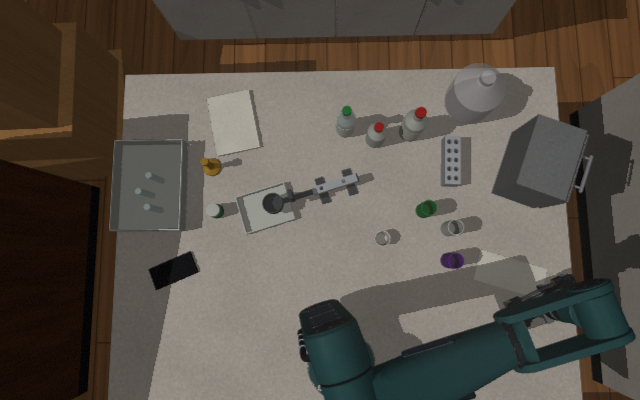

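View pics/side0.png

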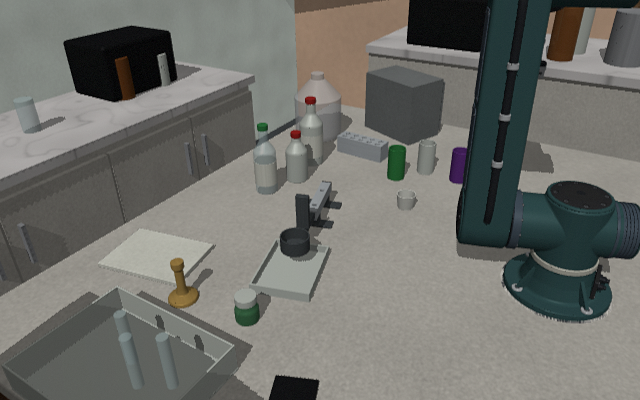

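The top picture shows the stand: holder at (273,203), grip near (312,190), sleeve from (316,190) to (357,178). White beaker is at (453,228), with the green one at (427,209) and the purple at (452,260). I'll refine these with enlarged crops.

```bash
python3 - <<'E'
from h import *
print(proj('top',[[.43,-.3555,.095],[.49,-.277,.095],[.324,-.355,.095]]))
a=cv2.imread('pics/top0.png')[165:225,255:370]; b=cv2.imread('pics/side0.png')[170:260,265:345]
cv2.imwrite('pics/c1.png',cv2.resize(a,None,fx=6.9,fy=6.9,interpolation=cv2.INTER_CUBIC))
c=cv2.imread('pics/top0.png')[190:280,400:480]; 
cv2.imwrite('pics/c2.png',np.hstack([cv2.resize(q,(400,450),interpolation=cv2.INTER_CUBIC) for q in (b,c)]))
y=np.array([-.3,.95,0]);y/=np.linalg.norm(y)
g=np.array([.534,.1515,.14])
x=np.array([y[1],-y[0],0])
print('griptop',proj('top',[g,g+x*.015+y*.007,g-x*.015-y*.007]),'side',proj('side',[g]))
h=np.array([.5142,.2109,.075]); print('holder rim',proj('top',[h,h+.033*x,h-.033*x,h+.033*y,h-.033*y]))
for u,v in ((316,190),(357,178)): print(ray('top',u,v,.058))
E
```

```text
[[454.5 226.7]
 [428.1 207.6]
 [456.1 261.5]]
griptop [[289.1 193.1]
 [285.5 189.2]
 [292.8 197. ]] side [[299.9 194.8]]
holder rim [[272.5 202.3]
 [269.5 192.6]
 [275.6 212.1]
 [262.7 205.5]
 [282.4 199.1]]
[0.55476081 0.07274234 0.058     ]
[ 0.59250867 -0.06019459  0.058     ]
```

View pics/c1.png

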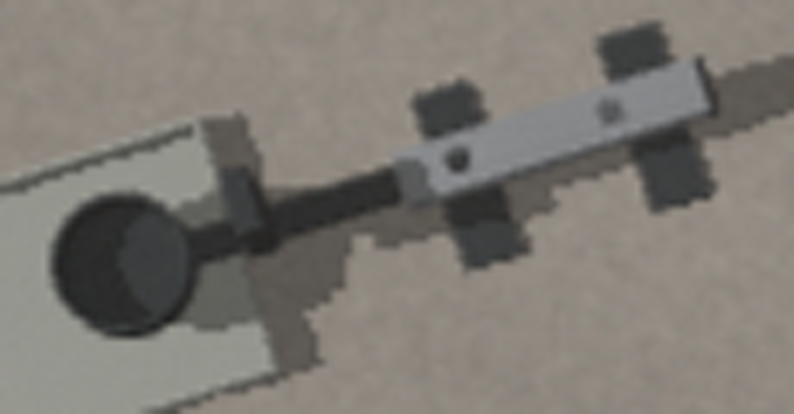

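View pics/c2.png

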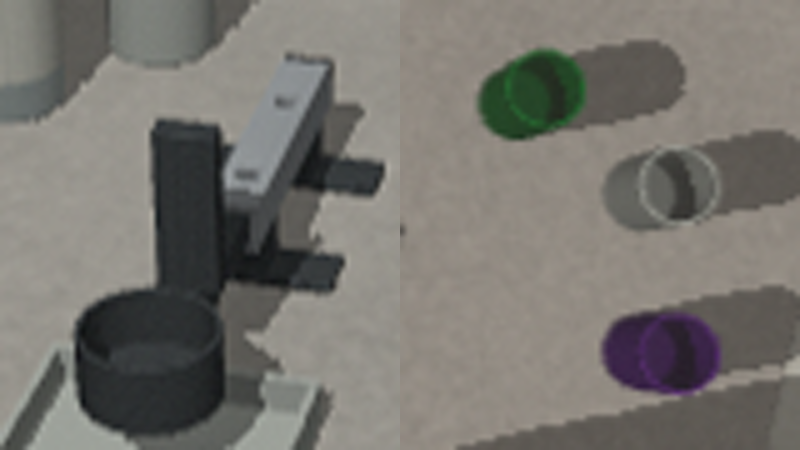

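The crops show holder rim centre at top pixel (273.1,203.4), holes at (321.4,187.9) and (343.6,180.9), grip plate top around (289.5,193), and white beaker rim at (456,227.2).

```bash
python3 - <<'E'
from h import *
h=ray('top',255+125/6.9,165+265/6.9,.075);a=ray('top',255+458/6.9,165+158/6.9,.058);b=ray('top',255+611/6.9,165+110/6.9,.058)
print(h,a,b,np.linalg.norm(a-b))
for d in (a-b,h-b,h-a): print(np.degrees(np.arctan2(-d[0],d[1])))
print('beaker',ray('top',456,227.2,.095), ray('side',427,142.5,.095))
print('plate top',ray('top',255+240/6.9,165+202/6.9,.14))
print(ray('side',265+187/5,170+127/5,.14))
print(ray('side',265+150/5,170+328/5,.075))
from scipy.spatial.transform import Rotation as R
print(R.from_euler('xyz',robot.get_obs()['ee_rot']).as_matrix().round(3))
E
```

```text
[0.51061086 0.20904762 0.075     ] [0.56142985 0.05531703 0.058     ] [ 0.58337348 -0.01659298  0.058     ] 0.07518359092743065
16.969783765050533
17.87302354936012
18.292426589502536
beaker [ 0.42847809 -0.3599267   0.095     ] [ 0.42657442 -0.35616791  0.095     ]
plate top [0.53036409 0.1495345  0.14      ]
[0.52769707 0.15095501 0.14      ]
[0.5086529  0.21292109 0.075     ]
[[ 0.909  0.418  0.   ]
 [ 0.418 -0.909  0.   ]
 [ 0.    -0.    -1.   ]]
```

Emit:
play_rows(translation=[[0,0,0],[0,0,0],[0.7,-0.76,0],[0.75,-0.82,0],[0.75,-0.82,0],[0.75,-0.82,0],[0.75,-0.82,0],[0.75,-0.82,0]], twist=[[0,0,0.61],[0,0,0.61],[0,0,0],[0,0,0],[0,0,0],[0,0,0],[0,0,0],[0,0,0]], gripper=[1,1,1,1,1,1,1,1])

```text
time: 1.3
tool_pos: [0.3404, -0.2587, 0.4049]
ee_rot: [3.141, -0.001, 0.308]
wrist_force: [0.2, -0.9, -0.4]
width: 0.0942
finger_force: 0.0
```

Emit:
play_rows(translation=[[0.75,-0.82,0],[0.75,-0.82,0],[0.75,-0.82,0],[0.75,-0.82,0],[0.75,-0.82,0],[0.75,-0.82,0],[0.75,-0.82,0],[0,0,0]], twist=[[0,0,0],[0,0,0],[0,0,0],[0,0,0],[0,0,0],[0,0,0],[0,0,0],[0,0,0]], gripper=[1,1,1,1,1,1,1,1])

```text
time: 2.1
tool_pos: [0.4715, 0.0261, 0.4044]
ee_rot: [-3.14, -0.001, 0.316]
wrist_force: [-0.4, 0.3, -0.9]
width: 0.0937
finger_force: 0.0
```

Emit:
play_rows(translation=[[0.75,-0.8,0],[0.75,-0.8,0],[0.75,-0.8,0],[0,0,0],[0,0,0]], twist=[[0,0,0],[0,0,0],[0,0,0],[0,0,0],[0,0,0]], gripper=[1,1,1,1,1])

```text
time: 2.6
tool_pos: [0.5271, 0.1408, 0.4042]
ee_rot: [3.141, 0.001, 0.31]
wrist_force: [-0.0, -0.2, -0.1]
width: 0.0941
finger_force: 0.0
```

Emit:
play_rows(translation=[[0.16,-0.18,0],[0,0,0.65],[0,0,0.65],[0,0,0.65],[0,0,0.65],[0,0,0],[0,0,0]], twist=[[0,0,0],[0,0,0],[0,0,0],[0,0,0],[0,0,0],[0,0,0],[0,0,0]], gripper=[1,1,1,1,1,1,1])

```text
time: 3.3
tool_pos: [0.5309, 0.1489, 0.3011]
ee_rot: [3.141, 0.0, 0.307]
wrist_force: [0.8, 0.6, 0.4]
width: 0.0944
finger_force: 0.0
```

```bash
python3 - <<'E'
from h import *
im=snap('side','side1'); a=cv2.imread('pics/side1.png')[100:280,220:400]
cv2.imwrite('pics/c3.png',cv2.resize(a,(560,560),interpolation=cv2.INTER_CUBIC))
E
```

```text
(no output)
```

View pics/c3.png

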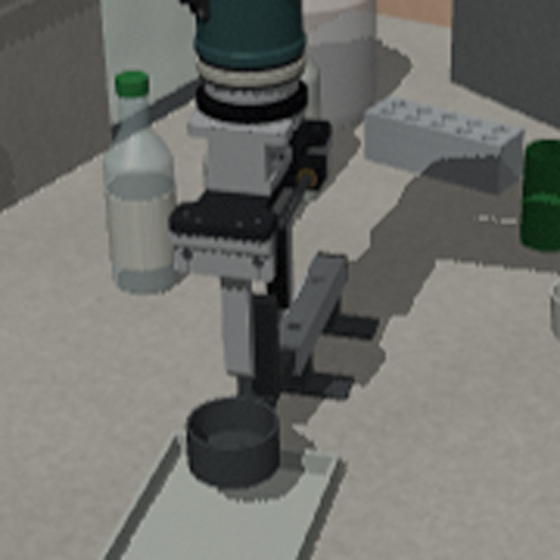

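The plate stands between the open fingers, so I close on it.

Emit:
play_rows(translation=[[0,-0.03,0],[0,0,0],[0,0,0],[0,0,0],[0,0,0],[0,0,0]], twist=[[0,0,0],[0,0,0],[0,0,0],[0,0,0],[0,0,0],[0,0,0]], gripper=[0,-0.5,-1,-1,-1,-1])

```text
time: 3.95
tool_pos: [0.5306, 0.1509, 0.3007]
ee_rot: [3.141, 0.0, 0.309]
wrist_force: [-0.1, -1.2, -0.2]
width: 0.0498
finger_force: 0.0
```

Emit:
play_rows(translation=[[0,0,0],[0,0,0],[0,0,0],[0,0,0],[0,0,0],[0,0,0]], twist=[[0,0,0],[0,0,0],[0,0,0],[0,0,0],[0,0,0],[0,0,0]], gripper=[-1,-1,-1,-1,-1,-1])

```text
time: 4.55
tool_pos: [0.5305, 0.1511, 0.3006]
ee_rot: [-3.141, 0.0, 0.308]
wrist_force: [-0.7, 1.8, -0.7]
width: 0.014
finger_force: 30.0
```

Emit:
play_rows(translation=[[0,-0.0125,0],[0,-0.0125,0],[0,-0.0125,0],[0,-0.0125,0]], twist=[[0,0,0],[0,0,0],[0,0,0],[0,0,0]], gripper=[-1,-1,-1,-1])

```text
time: 4.95
tool_pos: [0.5303, 0.1518, 0.3006]
ee_rot: [3.139, 0.0, 0.308]
wrist_force: [1.0, -5.6, -1.4]
width: 0.0139
finger_force: 30.0
```

Emit:
play_rows(translation=[[0,-0.0125,0],[0,-0.0125,0],[0,-0.0125,0],[0,-0.0125,0]], twist=[[0,0,0],[0,0,0],[0,0,0],[0,0,0]], gripper=[-1,-1,-1,-1])

```text
time: 5.35
tool_pos: [0.5297, 0.1536, 0.3006]
ee_rot: [3.139, 0.0, 0.308]
wrist_force: [2.2, -5.3, -1.8]
width: 0.014
finger_force: 30.0
```

Emit:
play_rows(translation=[[0,-0.0125,0],[0,-0.0125,0],[0,-0.0125,0],[0,-0.0125,0],[0,-0.0125,0],[0,-0.0125,0]], twist=[[0,0,0],[0,0,0],[0,0,0],[0,0,0],[0,0,0],[0,0,0]], gripper=[-1,-1,-1,-1,-1,-1])

```text
time: 5.95
tool_pos: [0.5288, 0.1565, 0.3006]
ee_rot: [3.139, -0.0, 0.308]
wrist_force: [1.5, -6.0, -0.3]
width: 0.014
finger_force: 30.0
```

Emit:
play_rows(translation=[[0,-0.0125,0],[0,-0.0125,0],[0,-0.0125,0],[0,-0.0125,0],[0,-0.0125,0],[0,-0.0125,0]], twist=[[0,0,0],[0,0,0],[0,0,0],[0,0,0],[0,0,0],[0,0,0]], gripper=[-1,-1,-1,-1,-1,-1])

```text
time: 6.55
tool_pos: [0.5279, 0.1593, 0.3006]
ee_rot: [3.139, -0.0, 0.308]
wrist_force: [1.9, -5.4, -1.5]
width: 0.0141
finger_force: 30.0
```

Emit:
play_rows(translation=[[0,-0.0125,0],[0,-0.0125,0],[0,-0.0125,0],[0,-0.0125,0],[0,-0.0125,0],[0,-0.0125,0]], twist=[[0,0,0],[0,0,0],[0,0,0],[0,0,0],[0,0,0],[0,0,0]], gripper=[-1,-1,-1,-1,-1,-1])

```text
time: 7.15
tool_pos: [0.527, 0.1622, 0.3006]
ee_rot: [3.139, -0.0, 0.308]
wrist_force: [1.8, -6.0, -1.1]
width: 0.0139
finger_force: 30.0
```

Emit:
play_rows(translation=[[0,-0.0125,0],[0,-0.0125,0],[0,-0.0125,0],[0,-0.0125,0],[0,-0.0125,0],[0,-0.0125,0]], twist=[[0,0,0],[0,0,0],[0,0,0],[0,0,0],[0,0,0],[0,0,0]], gripper=[-1,-1,-1,-1,-1,-1])

```text
time: 7.75
tool_pos: [0.5262, 0.1651, 0.3006]
ee_rot: [3.139, -0.0, 0.308]
wrist_force: [2.1, -5.6, -1.2]
width: 0.0141
finger_force: 30.0
```

Emit:
play_rows(translation=[[0,-0.0125,0],[0,-0.0125,0],[0,-0.0125,0],[0,-0.0125,0],[0,-0.0125,0],[0,-0.0125,0]], twist=[[0,0,0],[0,0,0],[0,0,0],[0,0,0],[0,0,0],[0,0,0]], gripper=[-1,-1,-1,-1,-1,-1])

```text
time: 8.35
tool_pos: [0.5253, 0.1679, 0.3006]
ee_rot: [3.139, -0.0, 0.308]
wrist_force: [3.9, -4.8, -0.1]
width: 0.0136
finger_force: 30.0
```

Emit:
play_rows(translation=[[0,-0.0125,0],[0,-0.0125,0],[0,-0.0125,0],[0,-0.0125,0],[0,-0.0125,0],[0,-0.0125,0]], twist=[[0,0,0],[0,0,0],[0,0,0],[0,0,0],[0,0,0],[0,0,0]], gripper=[-1,-1,-1,-1,-1,-1])

```text
time: 8.95
tool_pos: [0.5244, 0.1708, 0.3006]
ee_rot: [3.139, -0.0, 0.308]
wrist_force: [2.9, -6.1, -1.6]
width: 0.0136
finger_force: 30.0
```

Emit:
play_rows(translation=[[0,-0.0125,0],[0,-0.0125,0],[0,-0.0125,0],[0,-0.0125,0],[0,-0.0125,0],[0,-0.0125,0]], twist=[[0,0,0],[0,0,0],[0,0,0],[0,0,0],[0,0,0],[0,0,0]], gripper=[-1,-1,-1,-1,-1,-1])

```text
time: 9.55
tool_pos: [0.5235, 0.1737, 0.3006]
ee_rot: [3.139, -0.0, 0.308]
wrist_force: [2.9, -5.6, -2.0]
width: 0.0137
finger_force: 30.0
```

Emit:
play_rows(translation=[[0,-0.0125,0],[0,-0.0125,0],[0,-0.0125,0],[0,-0.0125,0],[0,-0.0125,0],[0,-0.0125,0]], twist=[[0,0,0],[0,0,0],[0,0,0],[0,0,0],[0,0,0],[0,0,0]], gripper=[-1,-1,-1,-1,-1,-1])

```text
time: 10.15
tool_pos: [0.5226, 0.1765, 0.3006]
ee_rot: [3.139, -0.001, 0.308]
wrist_force: [2.5, -4.9, -1.7]
width: 0.0138
finger_force: 30.0
```

Emit:
play_rows(translation=[[0,-0.0125,0],[0,-0.0125,0],[0,-0.0125,0],[0,-0.0125,0],[0,-0.0125,0],[0,-0.0125,0]], twist=[[0,0,0],[0,0,0],[0,0,0],[0,0,0],[0,0,0],[0,0,0]], gripper=[-1,-1,-1,-1,-1,-1])

```text
time: 10.75
tool_pos: [0.5217, 0.1794, 0.3006]
ee_rot: [3.139, -0.001, 0.308]
wrist_force: [3.9, -5.5, -1.5]
width: 0.0135
finger_force: 30.0
```

Emit:
play_rows(translation=[[0,-0.0125,0],[0,-0.0125,0],[0,-0.0125,0],[0,-0.0125,0],[0,-0.0125,0],[0,-0.0125,0]], twist=[[0,0,0],[0,0,0],[0,0,0],[0,0,0],[0,0,0],[0,0,0]], gripper=[-1,-1,-1,-1,-1,-1])

```text
time: 11.35
tool_pos: [0.5208, 0.1822, 0.3006]
ee_rot: [3.139, -0.001, 0.308]
wrist_force: [2.9, -5.9, -1.0]
width: 0.0141
finger_force: 30.0
```

Emit:
play_rows(translation=[[0,-0.0125,0],[0,-0.0125,0],[0,-0.0125,0],[0,-0.0125,0],[0,-0.0125,0],[0,-0.0125,0]], twist=[[0,0,0],[0,0,0],[0,0,0],[0,0,0],[0,0,0],[0,0,0]], gripper=[-1,-1,-1,-1,-1,-1])

```text
time: 11.95
tool_pos: [0.5199, 0.1851, 0.3006]
ee_rot: [3.139, -0.001, 0.308]
wrist_force: [3.4, -5.4, -1.0]
width: 0.0138
finger_force: 30.0
```

Emit:
play_rows(translation=[[0,-0.0125,0],[0,-0.0125,0],[0,-0.0125,0],[0,-0.0125,0],[0,-0.0125,0],[0,-0.0125,0]], twist=[[0,0,0],[0,0,0],[0,0,0],[0,0,0],[0,0,0],[0,0,0]], gripper=[-1,-1,-1,-1,-1,-1])

```text
time: 12.55
tool_pos: [0.5186, 0.1893, 0.3006]
ee_rot: [-3.141, -0.001, 0.309]
wrist_force: [3.3, -0.4, -2.0]
width: 0.0135
finger_force: 30.0
```

Drag has eased, so I take smaller steps.

Emit:
play_rows(translation=[[0,-0.01,0],[0,-0.01,0],[0,-0.01,0]], twist=[[0,0,0],[0,0,0],[0,0,0]], gripper=[-1,-1,-1])

```text
time: 12.85
tool_pos: [0.5183, 0.1902, 0.3006]
ee_rot: [3.141, -0.001, 0.309]
wrist_force: [5.1, -0.7, -2.2]
width: 0.014
finger_force: 30.0
```

Emit:
play_rows(translation=[[0,-0.01,0],[0,-0.01,0],[0,-0.01,0]], twist=[[0,0,0],[0,0,0],[0,0,0]], gripper=[-1,-1,-1])

```text
time: 13.15
tool_pos: [0.518, 0.1911, 0.3006]
ee_rot: [3.141, -0.001, 0.309]
wrist_force: [4.5, -1.3, -2.8]
width: 0.0137
finger_force: 30.0
```

Emit:
play_rows(translation=[[0,-0.01,0],[0,-0.01,0],[0,-0.01,0]], twist=[[0,0,0],[0,0,0],[0,0,0]], gripper=[-1,-1,-1])

```text
time: 13.45
tool_pos: [0.5177, 0.1922, 0.3006]
ee_rot: [3.141, -0.001, 0.309]
wrist_force: [5.7, -1.2, -3.6]
width: 0.014
finger_force: 30.0
```

Emit:
play_rows(translation=[[0,-0.01,0],[0,-0.01,0],[0,-0.01,0]], twist=[[0,0,0],[0,0,0],[0,0,0]], gripper=[-1,-1,-1])

```text
time: 13.75
tool_pos: [0.5175, 0.1928, 0.3006]
ee_rot: [3.139, -0.001, 0.308]
wrist_force: [6.0, -4.2, -3.1]
width: 0.0139
finger_force: 30.0
```

Emit:
play_rows(translation=[[0,-0.01,0],[0,-0.005,0],[0,0,0]], twist=[[0,0,0],[0,0,0],[0,0,0]], gripper=[-1,-1,-1])

```text
time: 14.05
tool_pos: [0.5174, 0.193, 0.3006]
ee_rot: [3.138, -0.001, 0.308]
wrist_force: [7.3, -5.1, -3.0]
width: 0.0142
finger_force: 30.0
```

Emit:
play_rows(translation=[[0,-0.01,0],[0,-0.005,0],[0,0,0]], twist=[[0,0,0],[0,0,0],[0,0,0]], gripper=[-1,-1,-1])

```text
time: 14.35
tool_pos: [0.5174, 0.1932, 0.3006]
ee_rot: [3.137, -0.001, 0.308]
wrist_force: [6.4, -5.6, -2.1]
width: 0.0139
finger_force: 30.0
```

Emit:
play_rows(translation=[[0,-0.01,0],[0,-0.01,0],[0,0,0]], twist=[[0,0,0],[0,0,0],[0,0,0]], gripper=[-1,-1,-1])

```text
time: 14.65
tool_pos: [0.5173, 0.1936, 0.3006]
ee_rot: [3.136, -0.001, 0.307]
wrist_force: [6.7, -8.5, -3.4]
width: 0.0138
finger_force: 30.0
```

```bash
python3 - <<'E'
from h import *
snap('side','side2'); p=proj('side',[[.5614,.0553,.058]])[0].astype(int); print(p)
a=cv2.imread('pics/side2.png')[p[1]-30:p[1]+30,p[0]-30:p[0]+30]
a0=cv2.imread('pics/side0.png')[p[1]-30:p[1]+30,p[0]-30:p[0]+30]
cv2.imwrite('pics/c4.png',np.hstack([cv2.resize(q,(400,400),interpolation=cv2.INTER_CUBIC) for q in (a0,a)]))
E
```

```text
[313 203]
```

View pics/c4.png

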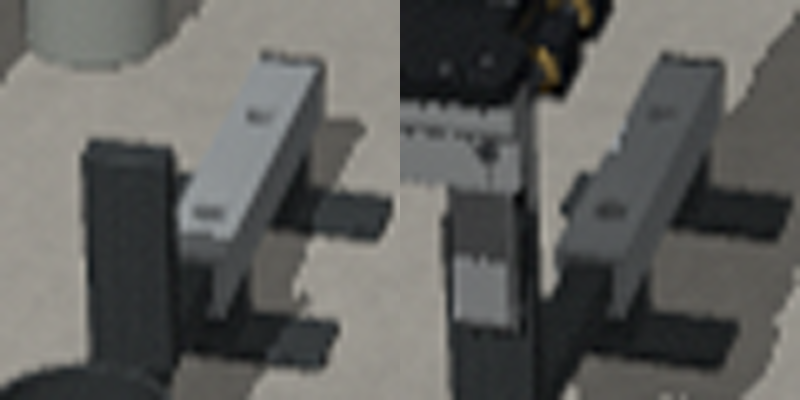

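Pull force has risen to 10 N, well above the drag, with no motion, so the arm is caught. In the picture the outer hole (crop right, 610,210) now shows a darker, fuller outline. I unload and release.

Emit:
play_rows(translation=[[0,0.02,0],[0,0.02,0],[0,0,0]], twist=[[0,0,0],[0,0,0],[0,0,0]], gripper=[-1,-1,-1])

```text
time: 15.0
tool_pos: [0.5174, 0.193, 0.3006]
ee_rot: [3.139, -0.001, 0.308]
wrist_force: [6.4, -4.1, -2.7]
width: 0.014
finger_force: 30.0
```

Emit:
play_rows(translation=[[0,0.02,0],[0,0,0],[0,0,0],[0,0,0],[0,0,0],[0,0,0]], twist=[[0,0,0],[0,0,0],[0,0,0],[0,0,0],[0,0,0],[0,0,0]], gripper=[-1,0.2,0.2,0.2,0.2,0.2])

```text
time: 15.6
tool_pos: [0.5169, 0.1934, 0.3007]
ee_rot: [-3.141, 0.0, 0.309]
wrist_force: [0.3, -0.2, 1.3]
width: 0.0508
finger_force: 0.0
```

Emit:
play_rows(translation=[[0,0,-0.7],[0,0,-0.7],[0,0,-0.7],[0,0,-0.7],[0,0,0]], twist=[[0,0,0],[0,0,0],[0,0,0],[0,0,0],[0,0,0]], gripper=[1,1,1,1,1])

```text
time: 16.1
tool_pos: [0.5174, 0.1934, 0.4179]
ee_rot: [3.141, -0.009, 0.309]
wrist_force: [0.1, 0.9, 0.9]
width: 0.0906
finger_force: 0.0
```

Emit:
play_rows(translation=[[0,0,0],[0,0,0],[0,0,0],[0,0,0],[0,0,0],[0,0,0],[0,0,0],[0,0,0]], twist=[[0,0,-1],[0,0,-1],[0,0,-1],[0,0,-1],[0,0,-1],[0,0,-1],[0,0,-1],[0,0,-1]], gripper=[1,1,1,1,1,1,1,1])

```text
time: 16.9
tool_pos: [0.5169, 0.1932, 0.4108]
ee_rot: [-3.14, 0.002, 1.113]
wrist_force: [0.1, -0.2, 0.9]
width: 0.0937
finger_force: 0.0
```

Emit:
play_rows(translation=[[0,0,0],[0,0,0],[0,0,0],[0,0,0],[0,0,0],[0,0,0],[0,0,0],[0,0,0]], twist=[[0,0,-1],[0,0,-1],[0,0,-1],[0,0,-1],[0,0,-1],[0,0,-1],[0,0,-1],[0,0,-0.7]], gripper=[1,1,1,1,1,1,1,1])

```text
time: 17.7
tool_pos: [0.5169, 0.1932, 0.4108]
ee_rot: [-3.139, -0.0, 1.882]
wrist_force: [0.1, 0.6, -0.7]
width: 0.0939
finger_force: 0.0
```

Emit:
play_rows(translation=[[-0.8,-0.4,0],[-0.9,-0.46,0],[-0.9,-0.46,0],[-0.9,-0.46,0],[-0.9,-0.46,0],[-0.9,-0.46,0],[-0.9,-0.46,0],[0,0,0]], twist=[[0,0,0],[0,0,0],[0,0,0],[0,0,0],[0,0,0],[0,0,0],[0,0,0],[0,0,0]], gripper=[1,1,1,1,1,1,1,1])

```text
time: 18.5
tool_pos: [0.4709, -0.085, 0.411]
ee_rot: [-3.139, 0.0, 1.872]
wrist_force: [-0.2, 0.1, -0.6]
width: 0.0942
finger_force: 0.0
```

Emit:
play_rows(translation=[[-0.88,-0.44,0],[-0.88,-0.44,0],[-0.88,-0.44,0],[-0.88,-0.44,0],[-0.88,-0.44,0],[-0.88,-0.44,0],[-0.88,-0.44,0],[0,0,0]], twist=[[0,0,0],[0,0,0],[0,0,0],[0,0,0],[0,0,0],[0,0,0],[0,0,0],[0,0,0]], gripper=[1,1,1,1,1,1,1,1])

```text
time: 19.3
tool_pos: [0.4285, -0.3567, 0.4103]
ee_rot: [-3.139, -0.002, 1.874]
wrist_force: [0.7, 1.1, -0.9]
width: 0.094
finger_force: 0.0
```

```bash
python3 - <<'E'
from h import *
snap('top','top3'); snap('side','side3')
print(robot.get_obs()['tool_pos'])
for n in ('grip','holder','beaker_center'):
  for c in ('top','side'):
    for d in robot.spot_point(n,c)[:3]: print(c,n,np.round(d['centre'],4),round(d['score'],2))
t=cv2.imread('pics/top3.png')[165:225,225:345]; s=cv2.imread('pics/side3.png')[165:265,255:355]
t=cv2.resize(t,(800,400),interpolation=cv2.INTER_CUBIC); cv2.imwrite('pics/c5.png',t)
cv2.imwrite('pics/c6.png',cv2.resize(s,(600,600),interpolation=cv2.INTER_CUBIC))
E
```

```text
[ 0.429304   -0.35363518  0.41107738]
top grip [0.5221 0.194  0.1237] 0.81
side grip [0.5209 0.1949 0.1197] 0.97
top holder [0.5007 0.255  0.046 ] 0.88
side holder [0.5033 0.2544 0.0458] 0.69
top beaker_center [ 0.4919 -0.2791  0.0464] 0.56
top beaker_center [ 0.4258 -0.3554  0.048 ] 0.52
top beaker_center [ 0.7555 -0.2391 -0.0038] 0.27
side beaker_center [ 0.4859 -0.2753  0.0456] 0.91
side beaker_center [ 0.3269 -0.3546  0.0472] 0.67
side beaker_center [ 0.4297 -0.3565  0.0483] 0.56
```

View pics/c5.png

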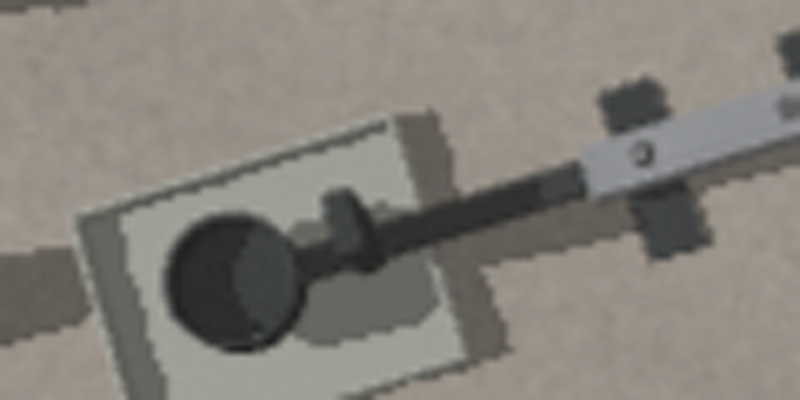

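View pics/c6.png

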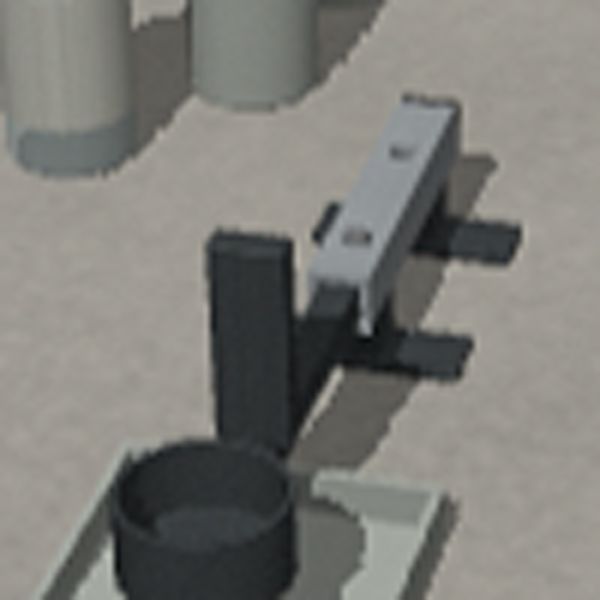

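Step 1 looks done: the steel button shows in the outer hole in both views (top crop 643,153; side crop 357,236). Now for the beaker.

Emit:
play_rows(translation=[[-0.06,-0.05,0],[0,0,0.7],[0,0,0.8],[0,0,0.8],[0,0,0.8],[0,0,0.5],[0,0,0.37],[0,0,0]], twist=[[0,0,0],[0,0,0],[0,0,0],[0,0,0],[0,0,0],[0,0,0],[0,0,0],[0,0,0]], gripper=[1,1,1,1,1,1,1,1])

```text
time: 20.5
tool_pos: [0.4275, -0.3559, 0.2516]
ee_rot: [-3.14, -0.004, 1.879]
wrist_force: [-0.3, 0.3, -0.9]
width: 0.094
finger_force: 0.0
```

```bash
python3 - <<'E'
from h import *
o=robot.get_obs();print(o['tool_pos'],o['ee_rot'],o['wrist_force'])
print('holder',ray('top',225+237.5/6.667,165+282.5/6.667,.075),ray('side',255+205/6,165+490/6,.075))
E
```

```text
[ 0.42745438 -0.35594303  0.2515754 ] [-3.13956807 -0.00395717  1.8789962 ] [-0.33076655  0.2538509  -0.88201554]
holder [0.49831233 0.24884902 0.075     ] [0.49626177 0.25322413 0.075     ]
```

Emit:
play_rows(translation=[[0,0,0],[0,0,0],[0,0,0],[0,0,0],[0,0,0],[0,0,0],[0,0,0],[0,0,0]], twist=[[0,0,0],[0,0,0],[0,0,0],[0,0,0],[0,0,0],[0,0,0],[0,0,0],[0,0,0]], gripper=[0,-1,-1,-1,-1,-1,-1,-1])

```text
time: 21.3
tool_pos: [0.428, -0.3566, 0.2542]
ee_rot: [3.141, 0.001, 1.879]
wrist_force: [0.1, -0.4, 1.7]
width: 0.0498
finger_force: 30.0
```

Emit:
play_rows(translation=[[0,0,-0.1],[0,0,-0.5],[0,0,-0.8],[0,0,-0.8],[0,0,-0.8],[0,0,-0.8],[0,0,0],[0,0,0]], twist=[[0,0,0],[0,0,0],[0,0,0],[0,0,0],[0,0,0],[0,0,0],[0,0,0],[0,0,0]], gripper=[-1,-1,-1,-1,-1,-1,-1,-1])

```text
time: 22.1
tool_pos: [0.4279, -0.3565, 0.406]
ee_rot: [3.141, 0.001, 1.879]
wrist_force: [-0.5, 1.2, -1.3]
width: 0.0501
finger_force: 30.0
```

Emit:
play_rows(translation=[[0.5,0.22,-0.12],[0.85,0.38,-0.12],[0.85,0.38,-0.12],[0.85,0.38,-0.12],[0.85,0.38,-0.12],[0.85,0.38,-0.12],[0.85,0.38,0],[0.85,0.38,0]], twist=[[0,0,0],[0,0,0],[0,0,0],[0,0,0],[0,0,0],[0,0,0],[0,0,0],[0,0,0]], gripper=[-1,-1,-1,-1,-1,-1,-1,-1])

```text
time: 22.9
tool_pos: [0.4593, -0.0742, 0.432]
ee_rot: [-3.138, -0.002, 1.879]
wrist_force: [-0.3, 1.1, -0.7]
width: 0.0495
finger_force: 30.0
```

Emit:
play_rows(translation=[[0.85,0.38,0],[0.85,0.38,0],[0.85,0.38,0],[0.85,0.38,0],[0.85,0.38,0],[0.5,0.22,0],[0,0,0],[0,0,0]], twist=[[0,0,0],[0,0,0],[0,0,0],[0,0,0],[0,0,0],[0,0,0],[0,0,0],[0,0,0]], gripper=[-1,-1,-1,-1,-1,-1,-1,-1])

```text
time: 23.7
tool_pos: [0.4826, 0.131, 0.4324]
ee_rot: [-3.137, 0.0, 1.88]
wrist_force: [0.1, 0.2, -0.6]
width: 0.0493
finger_force: 30.0
```

```bash
python3 - <<'E'
from h import *
o=robot.get_obs();print(o['time'],o['tool_pos'],o['ee_rot'])
E
```

```text
23.7 [0.48259531 0.13104992 0.43239894] [-3.13724086e+00  2.30162596e-04  1.87973975e+00]
```

Emit:
play_rows(translation=[[0.7,0.33,0],[0.7,0.33,0],[0.7,0.33,0],[0.7,0.33,0],[0,0,0],[0,0,0],[0,0,0]], twist=[[0,0,0],[0,0,0],[0,0,0],[0,0,0],[0,0,0],[0,0,0],[0,0,0]], gripper=[-1,-1,-1,-1,-1,-1,-1])

```text
time: 24.4
tool_pos: [0.4993, 0.2522, 0.4342]
ee_rot: [-3.141, 0.001, 1.877]
wrist_force: [-0.4, -0.0, -0.6]
width: 0.0496
finger_force: 30.0
```

```bash
python3 - <<'E'
from h import *
for i in range(3):
  for c in ('side','top'):
    snap(c,'s4'+c)
    for n in ('beaker_center','holder','grip'):
      for d in robot.spot_point(n,c)[:4]:
        p=np.array(d['centre'])
        if p[1]>0.1 and np.hypot(*(p[:2]-[.5,.23]))<.07: print(c,n,p.round(4),round(d['score'],2))
o=robot.get_obs();print(o['time'],o['tool_pos'],o['ee_rot'],o['wrist_force'])
E
```

```text
side beaker_center [0.5031 0.2539 0.2295] 0.58
side holder [0.5013 0.2518 0.044 ] 0.69
side grip [0.5199 0.1955 0.1214] 0.84
top beaker_center [0.4975 0.2543 0.2285] 0.47
top holder [0.4993 0.2545 0.0447] 0.68
top grip [0.521  0.1936 0.1232] 0.62
side beaker_center [0.5019 0.2557 0.2281] 0.7
side holder [0.5043 0.2528 0.046 ] 0.79
side grip [0.5197 0.1945 0.1213] 0.85
side grip [0.5038 0.2513 0.0481] 0.7
top beaker_center [0.4998 0.256  0.2277] 0.51
top holder [0.4982 0.2569 0.0467] 0.77
top grip [0.522  0.1924 0.1232] 0.7
side beaker_center [0.5017 0.2563 0.2286] 0.65
side holder [0.501  0.2539 0.0454] 0.91
side grip [0.5186 0.1965 0.1176] 0.84
top beaker_center [0.5005 0.2565 0.2267] 0.36
top beaker_center [0.5205 0.1907 0.123 ] 0.24
top holder [0.4963 0.2579 0.0462] 0.9
top holder [0.4989 0.2573 0.2278] 0.37
top grip [0.5211 0.1944 0.1233] 0.61
top grip [0.4977 0.2559 0.2289] 0.33
25.6 [0.49906191 0.25378704 0.43465973] [3.14157585e+00 9.50431029e-05 1.87884606e+00] [ 0.64496431  0.27057642 -1.41846221]
```

Emit:
play_rows(translation=[[0,0,0.4],[0,0,0.6],[0,0,0.6],[0,0,0.5],[0,0,0.25],[0,0,0.1],[0,0,0]], twist=[[0,0,0],[0,0,0],[0,0,0],[0,0,0],[0,0,0],[0,0,0],[0,0,0]], gripper=[-1,-1,-1,-1,-1,-1,-1])

```text
time: 26.3
tool_pos: [0.4991, 0.2538, 0.3368]
ee_rot: [3.142, 0.0, 1.879]
wrist_force: [-0.1, -0.2, -1.1]
width: 0.0495
finger_force: 30.0
```

```bash
python3 - <<'E'
from h import *
o=robot.get_obs();print(o['time'],o['tool_pos'],o['ee_rot'],o['wrist_force'])
for c in ('side','top'):
    snap(c,'s5'+c)
    for n in ('beaker_center','holder'):
      for d in robot.spot_point(n,c)[:3]:
        p=np.array(d['centre'])
        if p[1]>0.1 and np.hypot(*(p[:2]-[.5,.23]))<.07: print(c,n,p.round(4),round(d['score'],2))
E
```

```text
26.3 [0.49913386 0.25379154 0.33676833] [3.14157970e+00 6.09984089e-05 1.87878417e+00] [-0.07700341 -0.15228866 -1.1318145 ]
side beaker_center [0.5004 0.2534 0.13  ] 0.62
side holder [0.4998 0.252  0.048 ] 0.89
top beaker_center [0.4994 0.2528 0.1299] 0.4
top holder [0.4982 0.2577 0.0449] 0.88
```

Emit:
play_rows(translation=[[0,0,0.05],[0,0,0.05],[0,0,0.05],[0,0,0.05],[0,0,0.05],[0,0,0.05],[0,0,0]], twist=[[0,0,0],[0,0,0],[0,0,0],[0,0,0],[0,0,0],[0,0,0],[0,0,0]], gripper=[-1,-1,-1,-1,-1,-1,-1])

```text
time: 27.3
tool_pos: [0.499, 0.2537, 0.3242]
ee_rot: [-3.141, 0.0, 1.879]
wrist_force: [0.6, -0.4, -0.5]
width: 0.0497
finger_force: 30.0
```

Emit:
play_rows(translation=[[0,0,0.07],[0,0,0.07],[0,0,0.07],[0,0,0.07],[0,0,0.07],[0,0,0.05],[0,0,0]], twist=[[0,0,0],[0,0,0],[0,0,0],[0,0,0],[0,0,0],[0,0,0],[0,0,0]], gripper=[-1,-1,-1,-1,-1,-1,-1])

```text
time: 28.0
tool_pos: [0.499, 0.2537, 0.3081]
ee_rot: [-3.141, 0.0, 1.879]
wrist_force: [-0.4, 0.1, -0.7]
width: 0.0495
finger_force: 30.0
```

Emit:
play_rows(translation=[[0,0,0.03],[0,0,0.03],[0,0,0.03],[0,0,0.03],[0,0,0.02],[0,0,0]], twist=[[0,0,0],[0,0,0],[0,0,0],[0,0,0],[0,0,0],[0,0,0]], gripper=[-1,-1,-1,-1,-1,-1])

```text
time: 28.6
tool_pos: [0.499, 0.2537, 0.3028]
ee_rot: [-3.141, 0.0, 1.879]
wrist_force: [0.8, -0.5, -0.5]
width: 0.0499
finger_force: 30.0
```

Emit:
play_rows(translation=[[0,0,0.02],[0,0,0.02],[0,0,0.02],[0,0,0]], twist=[[0,0,0],[0,0,0],[0,0,0],[0,0,0]], gripper=[-1,-1,-1,-1])

```text
time: 29.0
tool_pos: [0.499, 0.2537, 0.3005]
ee_rot: [-3.141, 0.0, 1.879]
wrist_force: [0.5, -0.0, -1.6]
width: 0.0496
finger_force: 30.0
```

Emit:
play_rows(translation=[[0,0,0.02],[0,0,0.01],[0,0,0]], twist=[[0,0,0],[0,0,0],[0,0,0]], gripper=[-1,-1,-1])

```text
time: 29.3
tool_pos: [0.4991, 0.2538, 0.3001]
ee_rot: [3.141, -0.0, 1.879]
wrist_force: [-0.8, -1.0, 2.2]
width: 0.0493
finger_force: 30.0
```

It touches the floor of the holder at the expected height, so I let go and rise.

Emit:
play_rows(translation=[[0,0,0],[0,0,0],[0,0,0],[0,0,0],[0,0,0],[0,0,0]], twist=[[0,0,0],[0,0,0],[0,0,0],[0,0,0],[0,0,0],[0,0,0]], gripper=[0.2,0.6,0.6,0.6,0.6,0.6])

```text
time: 29.9
tool_pos: [0.4991, 0.2537, 0.2994]
ee_rot: [-3.142, 0.0, 1.879]
wrist_force: [0.6, 0.8, -0.4]
width: 0.0755
finger_force: 0.0
```

Emit:
play_rows(translation=[[0,0,-0.3],[0,0,-0.7],[0,0,-0.7],[0,0,-0.7],[0,0,-0.7],[0,0,0],[0,0,0]], twist=[[0,0,0],[0,0,0],[0,0,0],[0,0,0],[0,0,0],[0,0,0],[0,0,0]], gripper=[0.6,0.6,0.6,0.6,0.6,0.6,0.6])

```text
time: 30.6
tool_pos: [0.499, 0.2538, 0.4244]
ee_rot: [3.139, -0.0, 1.879]
wrist_force: [-0.4, 0.5, -1.0]
width: 0.0749
finger_force: 0.0
```

```bash
python3 - <<'E'
from h import *
print(robot.get_obs()['time'])
for c in ('side','top'):
    snap(c,'s6'+c)
    for n in ('beaker_center','holder'):
      for d in robot.spot_point(n,c)[:3]:
        p=np.array(d['centre'])
        if np.hypot(*(p[:2]-[.5,.23]))<.07: print(c,n,p.round(4),round(d['score'],2))
s=cv2.imread('pics/s6side.png')[130:280,230:380]
cv2.imwrite('pics/c7.png',cv2.resize(s,(600,600),interpolation=cv2.INTER_CUBIC))
E
```

```text
30.6
side beaker_center [0.5011 0.2526 0.0942] 0.56
side holder [0.5041 0.2542 0.0463] 0.97
side holder [0.5222 0.1962 0.1206] 0.31
top beaker_center [0.4997 0.2548 0.0927] 0.45
top holder [0.4972 0.2569 0.0439] 0.58
```

View pics/c7.png

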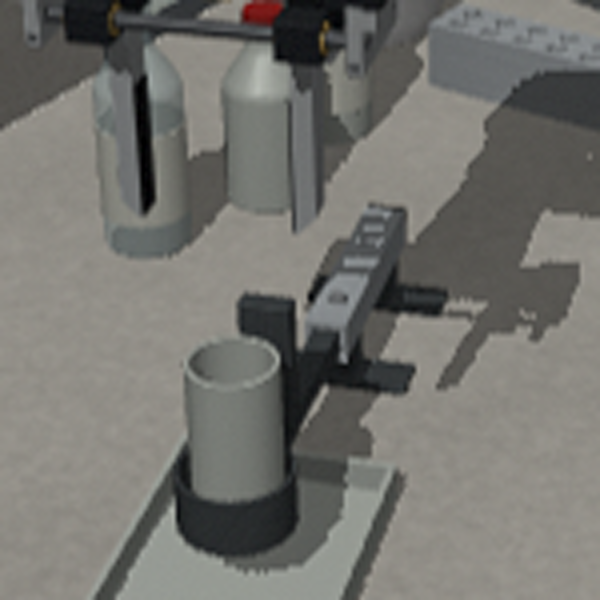

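The beaker stands upright in the holder (crop 235,430), with its centre at about z = 0.0935 as it should be. The gripper is clear of everything and the button is still up in the outer hole (338,297).

```bash
python3 -c "
from bench import robot
print(robot.close_job())"
```

```text
the job is handed in; nothing more can be done
None
```

The arm is drawn out and locked, the white beaker stands upright on the holder floor and is released, the bystanders were left alone, and the job is handed in at about 31 s; the hand-in gave no verdict.

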